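# Push the honey jars back into the row

### The arm

A 7-joint arm with a two-finger parallel gripper is mounted at the origin on the work surface. World frame = base frame: x ahead of the robot, y to its left, z up, the work surface at z = 0. Lengths are in m, angles in rad, forces in N, time in s.
With the tool pointing down it reaches from about 0.4 to 0.925 m from the base axis. Payload 5.6 kg.
Tool frame: the origin (TCP) lies at the very end of the fingers, on their centre line; the grasp point (between the pads) lies 19 mm behind it (bot.hold_point_z is the z of the grasp point in the tool frame, in m); z points along the fingers, y is the line along which they close (so a half turn about z gives the same grasp; the last joint's range is limited). The gripper opens to 85 mm and grips with 20 to 120 N. Pads are 22 mm wide; open, the fingers measure 114 mm over their backs; the gripper's body (76 mm by 85 mm) begins 54 mm behind the grasp point. The pads swing forward as they close: fully open they stand 13 mm farther back than shut.
Start: joints at [-1.381, 0.468, -0.012, 1.603, 0.006, 1.071, -0.056], TCP at [0.15, 0.632, 0.231] pointing down, gripper open.
Joint ranges: [-2.53, 2.53], [-0.31, 2.02], [-1.57, 1.55], [0.28, 2.44], [-1.29, 4.43], [0.15, 1.84], [-2.92, 2.92]. Speed limits (rad/s): [2.57, 2.57, 3.14, 3.14, 3.14, 3.14, 3.14].

### API

Orientations are given as a rotation vector (axis times angle).
In Python, from station import bot gives the robot as it stands.
- The arm moves only by the tool drive_tool, never from a script. Its argument "rows" is a list of rows, each an object with "dp": the shift along the tool's x, y, z scaled (see below), a list of three; "delta_rot": the turn, a rotation vector about the tool's x, y, z scaled (see below), a list of three; "gripper": the opening, from -1 (shut) to 1 (fully open). A call has exactly 8 rows; each row shifts and turns the commanded pose from where the row before left it, along the tool's axes as they then stand; what a row does not reach is not made up. The controller multiplies each number of a shift by 10 cm and each number of a turn by 0.5 rad. A row lasts 1/8 s, in which the tool goes at most 62.5 mm and 10.7 degrees, less where a joint would pass 70% of its speed; a pose out of reach is approached as far as the arm can. A call with a number of a shift or a turn outside -1 to 1 is refused whole. A call with a gripper value outside its range is refused whole. The fingers move at their own pace and stop on an object; "squeeze" is the grip in N (left out, the last holds). Time passes only in rows, so rows that do not move let the fingers close, or fill a call up. It gives the time, the measured TCP pose, the force, the opening and the grip force at its end, in the units of the state.
- bot.state(): the state, without advancing time (a new reading comes with each control period).
- bot.grab_frame(name): name is "scene" or "top"; returns the picture (420x560x3 uint8, red, green, blue); there is no depth.
- bot.calibration(name): a dict with "intrinsics" (3x3 intrinsics, pixels), "origin" and "rotation" of the camera in the world. Camera axes: x right, y down, z forward; pixel columns grow to the right and rows downward; lengths in m; the calibration is good to about 2 mm. A picture is of the moment at which its call begins. calibration takes no time and is no camera call.
- bot.job_done(): hands the job in; it is judged then, once.
The state is a dict: "time_s": time; "q": joint angles; "joint_vel": joint speeds; "joint_torque": joint torques, N m; "eef_pos": TCP position; "tool_rot": TCP orientation; "force": force on the tool from outside, world axes, zero at the start; "torque": the same for the moment, N m; "finger_gap": finger opening in m; "grip_force": force on a finger pad.
Only numpy, scipy, OpenCV 4.12 (cv2) and the standard library are available. Lean on these libraries where they do the work, as an engineer would, in place of code of your own. Each camera call takes 0.05 s, during which the arm holds its last target. There are 200 camera calls.

### The job

Two filled jars have been left standing in front of the row. With the fingers, gently push the red-lidded jar and the green-lidded jar along the table, each back against the wooden stop rail and centred in front of the tag of its own colour, so that they stand in line with the empty jars. Only slide them: do not lift or tip them, and leave everything else where it stands.

Things in the scene. Friction and masses are not known exactly. Their poses are not given: they have to be found in the camera images.
- red_jar: Filled amber glass jar with a paper label and a red lid, loose, 0.2 to 0.45 kg, standing on the table in front of the row, about 66 mm in diameter and 76 mm tall to the top of its lid. Origin: centre of its underside, z up; the yaw means nothing. It slides when pushed low down by the fingers.
- red_tag: Red plastic tag, 50 mm long, 18 mm thick, 16 mm high, fixed on top of the stop rail (its top is 56 mm above the table). Origin: centre of its underside. Its x axis points away from the robot, square to the rail; its y axis runs along the rail.
- red_place (a point): Point on the table top (z = 0) where the centre of the red-lidded jar belongs: the jar then touches the rail and is centred on the red tag. Axes as those of the tag.
- green_jar: Filled amber glass jar with a paper label and a green lid, loose, 0.2 to 0.45 kg, standing on the table in front of the row, about 66 mm in diameter and 76 mm tall to the top of its lid. Origin: centre of its underside, z up; the yaw means nothing. It slides when pushed low down by the fingers.
- green_tag: Green plastic tag, 50 mm long, 18 mm thick, 16 mm high, fixed on top of the stop rail (its top is 56 mm above the table). Origin: centre of its underside. Its x axis points away from the robot, square to the rail; its y axis runs along the rail.
- green_place (a point): Point on the table top (z = 0) where the centre of the green-lidded jar belongs: the jar then touches the rail and is centred on the green tag. Axes as those of the tag.
- rail: Fixed dark wooden stop rail lying on the table, 540 mm long (along its y), 20 mm thick (x), 40 mm high. Origin: centre of its underside; x points away from the robot, so the stop face is at x = -10 mm. Along it, at 100 mm spacing, come an empty jar, a tagged place, an empty jar, a tagged place, an empty jar.
- empty_a: Empty clear glass jar with a white lid, standing loose against the stop rail at the right (-y) end of the row, about 66 mm in diameter and 76 mm tall to the top of its lid. Origin: centre of its underside, z up; the yaw means nothing.
- empty_b: Empty clear glass jar with a yellow lid, standing loose against the middle of the stop rail, between the two tags, about 66 mm in diameter and 76 mm tall to the top of its lid. Origin: centre of its underside, z up; the yaw means nothing.
- empty_c: Empty clear glass jar with a white lid, standing loose against the rail at the left (+y) end of the row, about 66 mm in diameter and 76 mm tall to the top of its lid. Origin: centre of its underside, z up; the yaw means nothing.
- mug: Blue mug, 80 mm wide, 90 mm tall, loose, to the left; bystander. Origin: centre of its underside.
- flowerpot: Empty red plastic pot, 110 mm wide at the rim, 100 mm tall, loose, to the right; bystander. Origin: centre of its underside.
- spare_lid: Loose orange jar lid, 66 mm across, 12 mm thick, lying flat to the right, near the robot; bystander. Origin: centre of its underside.
Things that resemble listed ones, but are neither listed nor needed, are in the scene too. Leave any pink or purple look-alike of the red_jar alone. What is shaped like the green_jar but purple is not meant.

How it is judged:
At the end, for the whole second after the job is handed in: Both jars stand upright and at rest on the table, against the rail (gap under 7 mm), centred on the tag of their own lid colour to within 15 mm; no empty jar has moved more than 12 mm and no other bystander more than 20 mm (x of red_jar in the frame of red_place between -0.007 and 0.007 m and y of red_jar in the frame of red_place between -0.015 and 0.015 m and angle between each of red_jar, green_jar's own z axis and vertical below 0.05 rad and height (world z) of each of red_jar, green_jar below 0.004 m and linear speed of each of red_jar, green_jar below 0.01 m/s and x of green_jar in the frame of green_place between -0.007 and 0.007 m and y of green_jar in the frame of green_place between -0.015 and 0.015 m and distance of each of empty_a, empty_b, empty_c from where it was at the start of the episode below 0.012 m and distance of each of mug, flowerpot, spare_lid from where it was at the start of the episode below 0.02 m); the robot touches nothing.
It fails at once if a filled jar is lifted more than 8 mm off the table (height (world z) of any of red_jar, green_jar above 0.008 m).
It fails at once if a filled jar is tipped by more than about 14 degrees (angle between any of red_jar, green_jar's own z axis and vertical above 0.25 rad).
It fails at once if a filled jar is pushed or squeezed hard (over 40 N) (contact force between the fingers and red_jar above 40 N or contact force between the fingers and green_jar above 40 N).
It fails at once if an empty jar is displaced by more than 12 mm (distance of any of empty_a, empty_b, empty_c from where it was at the start of the episode above 0.012 m).
It fails at once if the mug, red pot or spare lid is displaced by more than 20 mm (distance of any of mug, flowerpot, spare_lid from where it was at the start of the episode above 0.02 m).
It also fails if it takes over 53 s, if anything falls off the work surface, if the arm or the gripper's body presses on something with over 40 N, if the wrist force passes 120 N, or if a joint passes its speed limit or range.

## Working session

There is one attempt and no reset: what is moved stays moved. The work goes in short steps, Python scripts to look and compute and a tool call to move; the robot and the scene stay as the last step left them, time stands still between calls to the robot, and variables do not carry over. Pictures are saved under pics/ and viewed, at most 10 in all, crops included, and the job is handed in when it is done.

Besides the shell and the picture viewer there is one more tool, called by a JSON object that holds its "api" and its "payload", one argument or row to a line. drive_tool: Moves the arm, as the interface text tells. Its arguments: {"type":"object","properties":{"rows":{"type":"array","items":{"type":"object","properties":{"dp":{"type":"array","items":{"type":"number","minimum":-1,"maximum":1}},"delta_rot":{"type":"array","items":{"type":"number","minimum":-1,"maximum":1}},"gripper":{"type":"number"}}}},"squeeze":{"type":"number"}},"required":["rows"]}

```bash
mkdir -p pics
python3 - <<'E'
from station import bot
import cv2
for n in("scene","top"):
    cv2.imwrite(f"pics/{n}0.png",bot.grab_frame(n)[:,:,::-1]); c=bot.calibration(n); print(c)
print(bot.state())
E
```

```text
{'intrinsics': array([[467.61744758,   0.        , 281.10687434],
       [  0.        , 467.61744758, 207.65511761],
       [  0.        ,   0.        ,   1.        ]]), 'origin': array([1.15568119, 0.0822009 , 1.01933287]), 'rotation': array([-1.76664233, -2.03755666,  0.59924917])}
{'intrinsics': array([[541.31002532,   0.        , 278.44627389],
       [  0.        , 541.31002532, 207.62999898],
       [  0.        ,   0.        ,   1.        ]]), 'origin': array([ 0.43883094, -0.01003058,  1.55583556]), 'rotation': array([-2.1871764 ,  2.16457281, -0.0824154 ])}
{'time_s': 0.1, 'q': array([-1.38096283,  0.46833026, -0.01159615,  1.60357139,  0.00598577,
        1.07136435, -0.05632375]), 'joint_vel': array([-0.00150955, -0.00057328, -0.00040596, -0.00352693, -0.00293694,
        0.00061084, -0.00140427]), 'joint_torque': array([ 1.06001477e-03, -5.33521807e+01,  2.13307736e-02, -2.51963675e+01,
        1.14389352e-02,  4.28537329e-03,  2.03596329e-05]), 'eef_pos': array([0.1499241 , 0.63194457, 0.23039036]), 'tool_rot': array([-3.65055904e-01, -3.12022605e+00,  2.57091000e-03]), 'force': array([-0.05170812,  0.19415297,  0.2210246 ]), 'torque': array([ 0.00482167, -0.07096944,  0.010546  ]), 'grip_force': 0.0, 'finger_gap': 0.08559976550775857}
```

View pics/top0.png

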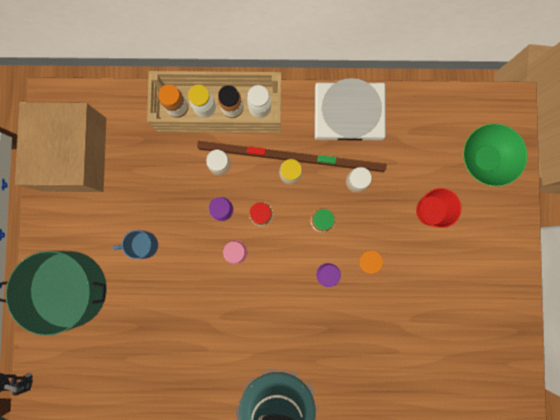

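View pics/scene0.png

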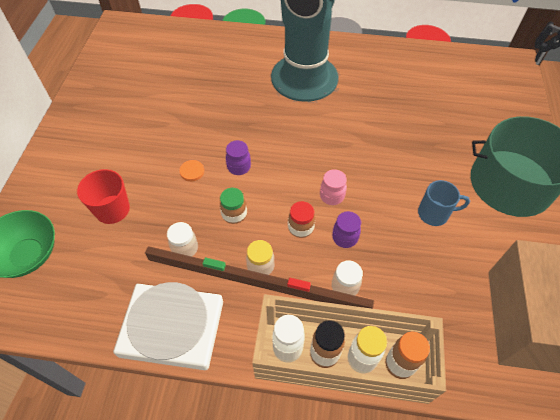

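The top view shows the rail running from about (198,146) to (385,168), with the red tag at (256,151) and the green tag at (327,159). The red jar is at (260,213) and the green jar at (322,220). The look-alikes are purple at (220,209) and (328,275), and pink at (234,252). I'll refine these in a crop.

```bash
cat > h.py <<'E'
import numpy as np,cv2
from scipy.spatial.transform import Rotation as R
from station import bot
def back(name,uv,z):
    c=bot.calibration(name); d=R.from_rotvec(c["rotation"]).as_matrix()@np.linalg.solve(c["intrinsics"],[uv[0],uv[1],1]); o=np.array(c["origin"])
    return o+d*(z-o[2])/d[2]
RNG={"red":((0,8),(172,180)),"green":((50,80),),"yellow":((22,32),)}
def blobs(im,col,roi):
    h=cv2.cvtColor(im,cv2.COLOR_RGB2HSV); m=0
    for a,b in RNG[col]: m=m|cv2.inRange(h,(a,150,80),(b,255,255))
    k=np.zeros_like(m); x0,y0,x1,y1=roi; k[y0:y1,x0:x1]=255
    n,_,s,c=cv2.connectedComponentsWithStats(m&k)
    return [(c[i].round(1),s[i].tolist()) for i in range(1,n) if s[i][4]>25]
E
python3 - <<'E'
from h import *
im=bot.grab_frame("top")
cv2.imwrite("pics/c.png",cv2.resize(im[130:290,190:400][:,:,::-1],None,fx=3.7,fy=3.7,interpolation=cv2.INTER_CUBIC))
for n,roi in(("top",(190,130,405,290)),("scene",(140,150,375,310))):
    im=bot.grab_frame(n)
    for c in RNG:
        for ce,s in blobs(im,c,roi): print(n,c,ce,s,"z.076",back(n,ce,.076).round(4),"z.056",back(n,ce,.056).round(4))
E
```

```text
top red [255.6 150.7] [246, 146, 20, 10, 154] z.076 [0.7188 0.0658 0.076 ] z.056 [0.7226 0.0668 0.056 ]
top red [259.9 212.5] [250, 202, 21, 22, 363] z.076 [0.5474 0.0516 0.076 ] z.056 [0.5489 0.0524 0.056 ]
top green [326.2 159. ] [318, 156, 17, 7, 78] z.076 [ 0.6974 -0.1296  0.076 ] z.056 [ 0.7009 -0.1312  0.056 ]
top green [323.5 219.1] [315, 210, 18, 19, 277] z.076 [ 0.5311 -0.1228  0.076 ] z.056 [ 0.5323 -0.1243  0.056 ]
top yellow [290.7 169.1] [281, 159, 21, 21, 343] z.076 [ 0.6683 -0.0318  0.076 ] z.056 [ 0.6714 -0.0321  0.056 ]
scene red [301.7 212.4] [290, 201, 25, 24, 475] z.076 [0.5538 0.0518 0.076 ] z.056 [0.541  0.0512 0.056 ]
scene red [298.7 284.2] [287, 277, 24, 15, 238] z.076 [0.7386 0.0669 0.076 ] z.056 [0.7298 0.0666 0.056 ]
scene yellow [259.6 250.9] [248, 240, 24, 22, 435] z.076 [ 0.6704 -0.0307  0.076 ] z.056 [ 0.6601 -0.0331  0.056 ]
```

View pics/c.png

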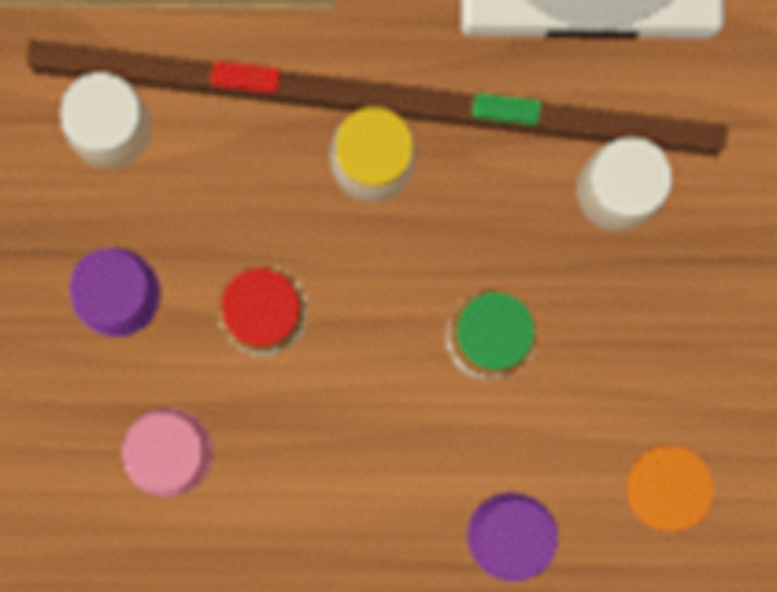

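The crop confirms the lid and tag centres. The crop pixels are red tag (245,77), green tag (507,109), red lid (262,308), green lid (495,331), pink (166,452) and purple (114,292) and (513,536). The rail's ends are at (31,55) and (722,139).

Run:
```python
from h import *
f=lambda x,y,z: back("top",(190+x/3.7,130+y/3.7),z)
P={k:f(*v) for k,v in dict(rt=(245,77,.056),gt=(507,109,.056),rj=(262,308,.076),gj=(495,331,.076),yel=(374,146,.076),wl=(101,112,.076),wr=(631,177,.076),pink=(166,452,.076),pl=(114,292,.076),pr=(513,536,.076),r1=(31,55,.04),r2=(722,139,.04)).items()}
for k,v in P.items(): print(k,v.round(4))
print("pot rim",back("top",(105,290),.15),back("top",(55,250),.15),"mug",back("top",(141,244),.09))
for a,b in(("rt","gt"),("r1","r2"),("wl","wr")):
    d=(P[a]-P[b])[:2]; print(np.linalg.norm(d),np.degrees(np.arctan2(d[0],d[1])))
d=(P["r1"]-P["r2"])[:2]; y=d/np.linalg.norm(d); x=np.array([y[1],-y[0]]); m=(P["r1"]+P["r2"])[:2]/2
for s,j in((.1,"rj"),(-.1,"gj")):
    t=P["rt" if s>0 else "gt"][:2]; pl=t-.043*x
    print(j,"place",pl,"alt",m+s*y-.043*x,"disp",pl-P[j][:2],"approach TCP",P[j][:2]-.06*x,"final TCP",pl-.037*x)
for k in("wl","yel","wr"): print(k,(P[k][:2]-m)@x,(P[k][:2]-m)@y)
```

```text
rt [0.7223 0.0651 0.056 ]
gt [ 0.6996 -0.1335  0.056 ]
rj [0.5454 0.049  0.076 ]
gj [ 0.5301 -0.1236  0.076 ]
yel [ 0.6673 -0.0329  0.076 ]
wl [0.691  0.1713 0.076 ]
wr [ 0.6459 -0.2243  0.076 ]
pink [0.4383 0.1184 0.076 ]
pl [0.5562 0.159  0.076 ]
pr [ 0.3796 -0.1373  0.076 ]
r1 [0.7408 0.2304 0.04  ]
r2 [ 0.6808 -0.2989  0.04  ]
pot rim [0.33752534 0.44532457 0.15      ] [0.43895102 0.57921951 0.15      ] mug [0.45762018 0.37170699 0.09      ]
0.19989975943424945 6.501465494278212
0.5327131688976073 6.466783667959556
0.39818111468454936 6.505073387576361
rj place [0.67955486 0.06990952] alt [0.6793843 0.0699507] disp [0.13416742 0.02087693] approach TCP [0.4857692  0.05579022] final TCP [0.64279028 0.07407673]
gj place [ 0.65692048 -0.12870468] alt [ 0.65685887 -0.12877676] disp [ 0.1268316  -0.00513515] approach TCP [ 0.47047065 -0.1168119 ] final TCP [ 0.6201559  -0.12453747]
wl -0.04286704632897751 0.2020557234503994
yel -0.043392034147933 -0.0035332392390040536
wr -0.043133143452233645 -0.19612530232023076
```

{"api": "drive_tool", "payload": {
  "rows": [
    {"dp": [0, 0, -0.5], "delta_rot": [0, 0, -0.24], "gripper": -0.05},
    {"dp": [0, 0, -0.5], "delta_rot": [0, 0, 0], "gripper": -0.05},
    {"dp": [-0.3, -0.4, 0], "delta_rot": [0, 0, 0], "gripper": -0.05},
    {"dp": [-0.3, -0.4, 0], "delta_rot": [0, 0, 0], "gripper": -0.05},
    {"dp": [-0.3, -0.4, 0], "delta_rot": [0, 0, 0], "gripper": -0.05},
    {"dp": [-0.3, -0.4, 0], "delta_rot": [0, 0, 0], "gripper": -0.05},
    {"dp": [-0.3, -0.4, 0], "delta_rot": [0, 0, 0], "gripper": -0.05},
    {"dp": [-0.3, -0.4, 0], "delta_rot": [0, 0, 0], "gripper": -0.05}
  ]
}}

```text
time_s: 1.25
eef_pos: [0.3025, 0.3721, 0.3314]
tool_rot: [0.177, 3.136, 0.001]
force: [0.7, 0.2, 0.6]
finger_gap: 0.0408
grip_force: 0.0
```

{"api": "drive_tool", "payload": {
  "rows": [
    {"dp": [-0.3, -0.4, 0], "delta_rot": [0, 0, 0], "gripper": -0.05},
    {"dp": [-0.3, -0.4, 0], "delta_rot": [0, 0, 0], "gripper": -0.05},
    {"dp": [-0.3, -0.4, 0], "delta_rot": [0, 0, 0], "gripper": -0.05},
    {"dp": [-0.3, -0.4, 0], "delta_rot": [0, 0, 0], "gripper": -0.05},
    {"dp": [-0.3, -0.4, 0], "delta_rot": [0, 0, 0], "gripper": -0.05},
    {"dp": [-0.3, -0.4, 0], "delta_rot": [0, 0, 0], "gripper": -0.05},
    {"dp": [-0.3, -0.4, 0], "delta_rot": [0, 0, 0], "gripper": -0.05},
    {"dp": [0, 0, 0], "delta_rot": [0, 0, 0], "gripper": -0.05}
  ]
}}

```text
time_s: 2.25
eef_pos: [0.4802, 0.068, 0.3315]
tool_rot: [0.189, 3.135, -0.002]
force: [0.3, 0.3, 0.2]
finger_gap: 0.0403
grip_force: 0.0
```

{"api": "drive_tool", "payload": {
  "rows": [
    {"dp": [-0.07, -0.12, 0.3], "delta_rot": [0, 0, 0], "gripper": -0.05},
    {"dp": [0, 0, 0.5], "delta_rot": [0, 0, 0], "gripper": -0.05},
    {"dp": [0, 0, 0.5], "delta_rot": [0, 0, 0], "gripper": -0.05},
    {"dp": [0, 0, 0.5], "delta_rot": [0, 0, 0], "gripper": -0.05},
    {"dp": [0, 0, 0.3], "delta_rot": [0, 0, 0], "gripper": -0.05},
    {"dp": [0, 0, 0], "delta_rot": [0, 0, 0], "gripper": -0.05},
    {"dp": [0, 0, 0], "delta_rot": [0, 0, 0], "gripper": -0.05},
    {"dp": [0, 0, 0], "delta_rot": [0, 0, 0], "gripper": -0.05}
  ]
}}

```text
time_s: 3.25
eef_pos: [0.4856, 0.0597, 0.1228]
tool_rot: [0.177, 3.134, 0.002]
force: [-0.3, -0.4, 0.5]
finger_gap: 0.0405
grip_force: 0.0
```

Run:
```python
from h import *
print(bot.state()["eef_pos"],bot.state()["tool_rot"])
im=bot.grab_frame("scene")[:,:,::-1]
cv2.imwrite("pics/d.png",cv2.resize(im[110:310,180:400],None,fx=3,fy=3,interpolation=cv2.INTER_CUBIC))
```

```text
[0.48563708 0.05965234 0.12284451] [1.76544174e-01 3.13376717e+00 2.19461388e-03]
```

View pics/d.png

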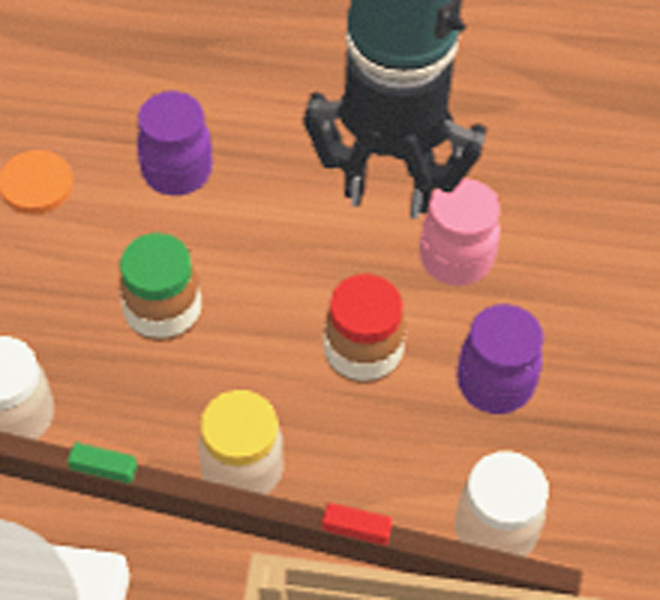

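The fingers hang behind the red jar, with tips at about (355,200) and (418,213) in the crop. The linkages bulge outwards above them to about (480,145), so I'll check their heights against the jar tops.

Run:
```python
from h import *
t=np.array([.4856,.0597,.1228]); ex=np.array([.9936,-.113,0]); ey=np.array([.113,.9936,0])
c=bot.calibration("scene"); M=R.from_rotvec(c["rotation"]).as_matrix(); o=np.array(c["origin"])
for x,y in((418,213),(355,203),(437,203),(455,190),(470,172),(480,150),(484,130),(308,118),(320,150),(335,165)):
    d=M@np.linalg.solve(c["intrinsics"],[180+x/3,110+y/3,1]); p=o+d*((t-o)@ex)/(d@ex)
    print((x,y),"Y",((p-t)@ey).round(3),"dz",(p-t)[2].round(3))
```

```text
(418, 213) Y 0.025 dz -0.002
(355, 203) Y -0.026 dz -0.006
(437, 203) Y 0.039 dz 0.016
(455, 190) Y 0.051 dz 0.037
(470, 172) Y 0.06 dz 0.062
(480, 150) Y 0.065 dz 0.09
(484, 130) Y 0.065 dz 0.113
(308, 118) Y -0.066 dz 0.087
(320, 150) Y -0.056 dz 0.052
(335, 165) Y -0.044 dz 0.037
```

{"api": "drive_tool", "payload": {
  "rows": [
    {"dp": [-0.06, -0.07, 0], "delta_rot": [0, 0, 0], "gripper": -0.05},
    {"dp": [0, 0, 0.4], "delta_rot": [0, 0, 0], "gripper": -0.05},
    {"dp": [0, 0, 0.4], "delta_rot": [0, 0, 0], "gripper": -0.05},
    {"dp": [0, 0, 0.22], "delta_rot": [0, 0, 0], "gripper": -0.05},
    {"dp": [0, 0, 0], "delta_rot": [0, 0, 0], "gripper": -0.05},
    {"dp": [-0.06, 0, 0], "delta_rot": [0, 0, 0], "gripper": -0.05},
    {"dp": [-0.06, 0, 0], "delta_rot": [0, 0, 0], "gripper": -0.05},
    {"dp": [0, 0, 0], "delta_rot": [0, 0, 0], "gripper": -0.05}
  ]
}}

```text
time_s: 4.3
eef_pos: [0.5031, 0.0503, 0.0203]
tool_rot: [0.177, 3.134, 0.001]
force: [0.7, 0.5, -0.3]
finger_gap: 0.0409
grip_force: 0.0
```

{"api": "drive_tool", "payload": {
  "rows": [
    {"dp": [-0.03, 0, 0], "delta_rot": [0, 0, 0], "gripper": -0.05},
    {"dp": [-0.04, 0, 0], "delta_rot": [0, 0, 0], "gripper": -0.05},
    {"dp": [-0.06, 0, 0], "delta_rot": [0, 0, 0], "gripper": -0.05},
    {"dp": [-0.06, 0, 0], "delta_rot": [0, 0, 0], "gripper": -0.05},
    {"dp": [-0.06, 0.02, 0], "delta_rot": [0, 0, 0], "gripper": -0.05},
    {"dp": [-0.06, 0.02, 0], "delta_rot": [0, 0, 0], "gripper": -0.05},
    {"dp": [-0.06, 0.02, 0], "delta_rot": [0, 0, 0], "gripper": -0.05},
    {"dp": [-0.06, 0.02, 0], "delta_rot": [0, 0, 0], "gripper": -0.05}
  ]
}}

```text
time_s: 5.3
eef_pos: [0.5456, 0.053, 0.0192]
tool_rot: [-0.178, -3.136, 0.001]
force: [-2.8, -0.7, 1.0]
finger_gap: 0.0401
grip_force: 1.2
```

```bash
cat > m.py <<'E'
from h import *
import sys
ex=np.array([.9936,-.113]); ey=np.array([.113,.9936])
s=bot.state(); p=s["eef_pos"]; print("TCP X,Y",p[:2]@ex,p[:2]@ey,"z",p[2],"F",s["force"],s["time_s"])
im=bot.grab_frame("top"); 
for n,roi in(("top",(190,130,405,290)),("scene",(140,150,375,310))):
    im=bot.grab_frame(n)
    for c in RNG:
        for ce,st in blobs(im,c,roi):
            q=back(n,ce,.076)[:2]; print(n,c,ce,st,"XY",(q@ex).round(4),(q@ey).round(4))
    if n=="scene": 
        if len(sys.argv)>1: cv2.imwrite(sys.argv[1],cv2.resize(im[110:310,140:400][:,:,::-1],None,fx=3,fy=3,interpolation=cv2.INTER_CUBIC))
E
python3 m.py pics/e.png
```

```text
TCP X,Y 0.5361322189519998 0.11426642461230364 z 0.019193484967401652 F [-2.77951504 -0.66371208  0.99160307] 5.3
top red [255.7 150.7] [246, 146, 20, 10, 153] XY 0.7068 0.1463
top green [326.4 159. ] [319, 156, 16, 7, 79] XY 0.7077 -0.0505
top green [323.6 219.1] [315, 210, 18, 19, 278] XY 0.5416 -0.0623
top yellow [290.7 169.1] [281, 159, 21, 21, 344] XY 0.6676 0.0439
scene red [298.3 223.9] [286, 212, 25, 25, 489] XY 0.5776 0.1136
scene red [298.7 284.2] [287, 277, 24, 15, 234] XY 0.7263 0.1499
scene yellow [259.5 250.9] [247, 240, 25, 22, 438] XY 0.6696 0.045
```

View pics/e.png

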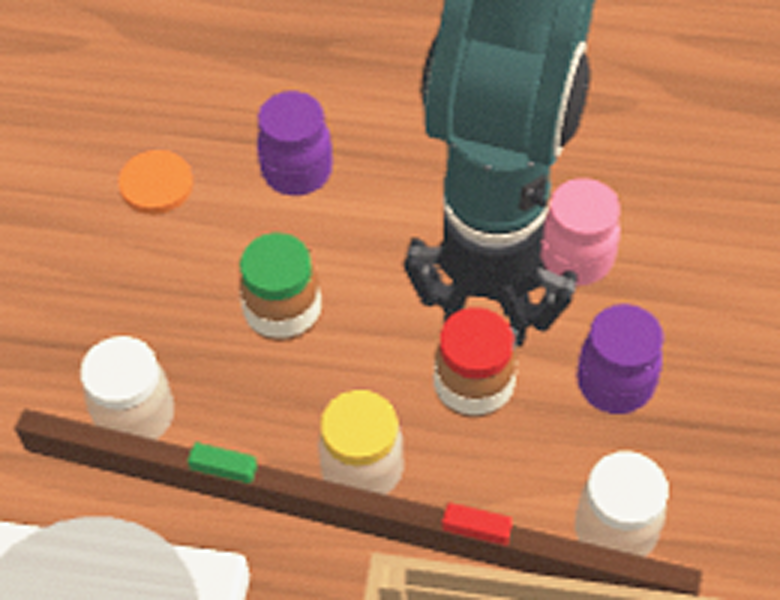

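The red jar is nestled between the fingers at about (477,345) in the crop and clear of the purple jar. I'll continue the push.

{"api": "drive_tool", "payload": {
  "rows": [
    {"dp": [-0.08, 0.03, 0], "delta_rot": [0, 0, 0], "gripper": -0.05},
    {"dp": [-0.08, 0.03, 0], "delta_rot": [0, 0, 0], "gripper": -0.05},
    {"dp": [-0.08, 0.03, 0], "delta_rot": [0, 0, 0], "gripper": -0.05},
    {"dp": [-0.08, 0.03, 0], "delta_rot": [0, 0, 0], "gripper": -0.05},
    {"dp": [-0.08, 0.03, 0], "delta_rot": [0, 0, 0], "gripper": -0.05},
    {"dp": [-0.08, 0.03, 0], "delta_rot": [0, 0, 0], "gripper": -0.05},
    {"dp": [-0.08, 0.03, 0], "delta_rot": [0, 0, 0], "gripper": -0.05},
    {"dp": [-0.08, 0.03, 0], "delta_rot": [0, 0, 0], "gripper": -0.05}
  ]
}}

```text
time_s: 6.45
eef_pos: [0.6121, 0.0701, 0.0193]
tool_rot: [-0.177, -3.137, -0.0]
force: [-3.2, -0.7, 1.3]
finger_gap: 0.0405
grip_force: 1.5
```

```bash
python3 m.py | grep -v green
```

```text
TCP X,Y 0.600263713061193 0.1387721057635592 z 0.01926366857335286 F [-3.22325502 -0.69451192  1.33501535] 6.45
top red [255.7 150.6] [246, 146, 20, 10, 155] XY 0.7071 0.1463
top yellow [290.7 169. ] [281, 159, 21, 21, 345] XY 0.6679 0.0439
scene red [302.3 249.6] [290, 237, 26, 26, 531] XY 0.6417 0.1382
scene red [298.7 284.2] [287, 277, 24, 15, 235] XY 0.7263 0.1499
scene yellow [259.5 251. ] [247, 240, 25, 22, 441] XY 0.6698 0.0451
```

{"api": "drive_tool", "payload": {
  "rows": [
    {"dp": [-0.05, 0.02, 0], "delta_rot": [0, 0, 0], "gripper": -0.05},
    {"dp": [-0.05, 0.02, 0], "delta_rot": [0, 0, 0], "gripper": -0.05},
    {"dp": [-0.05, 0.02, 0], "delta_rot": [0, 0, 0], "gripper": -0.05},
    {"dp": [-0.05, 0.02, 0], "delta_rot": [0, 0, 0], "gripper": -0.05},
    {"dp": [-0.03, 0, 0], "delta_rot": [0, 0, 0], "gripper": -0.05},
    {"dp": [-0.02, 0, 0], "delta_rot": [0, 0, 0], "gripper": -0.05},
    {"dp": [0, 0, 0], "delta_rot": [0, 0, 0], "gripper": -0.05},
    {"dp": [0, 0, 0], "delta_rot": [0, 0, 0], "gripper": -0.05}
  ]
}}

```text
time_s: 7.6
eef_pos: [0.6376, 0.0753, 0.0193]
tool_rot: [0.177, 3.136, 0.0]
force: [-1.3, 0.6, -0.8]
finger_gap: 0.0405
grip_force: 0.6
```

```bash
python3 m.py | grep -v green
```

```text
TCP X,Y 0.6250334978852938 0.14684609582777405 z 0.019348181216649687 F [-1.25184276  0.59397468 -0.79890398] 7.6
top red [253.3 147.6] [247, 146, 13, 4, 34] XY 0.7146 0.154
top yellow [290.7 169.1] [281, 159, 21, 21, 342] XY 0.6676 0.0439
scene red [303.3 259.3] [291, 247, 26, 26, 547] XY 0.665 0.146
scene red [298.7 284.3] [287, 277, 24, 15, 231] XY 0.7266 0.15
scene yellow [259.5 250.9] [247, 240, 25, 22, 439] XY 0.6696 0.045
```

{"api": "drive_tool", "payload": {
  "rows": [
    {"dp": [-0.01, 0, 0], "delta_rot": [0, 0, 0], "gripper": -0.05},
    {"dp": [-0.01, 0, 0], "delta_rot": [0, 0, 0], "gripper": -0.05},
    {"dp": [-0.01, 0, 0], "delta_rot": [0, 0, 0], "gripper": -0.05},
    {"dp": [0, 0, 0], "delta_rot": [0, 0, 0], "gripper": -0.05},
    {"dp": [0, 0, 0], "delta_rot": [0, 0, 0], "gripper": -0.05},
    {"dp": [0, 0, 0], "delta_rot": [0, 0, 0], "gripper": -0.05},
    {"dp": [0, 0, 0], "delta_rot": [0, 0, 0], "gripper": -0.05},
    {"dp": [0, 0, 0], "delta_rot": [0, 0, 0], "gripper": -0.05}
  ]
}}

```text
time_s: 8.75
eef_pos: [0.6404, 0.0745, 0.0193]
tool_rot: [0.177, 3.136, -0.0]
force: [-0.3, -0.5, -0.2]
finger_gap: 0.0407
grip_force: 0.8
```

```bash
python3 m.py | grep -v green
```

```text
TCP X,Y 0.62783068547508 0.14640606284128754 z 0.019299686432922823 F [-0.34664205 -0.47828571 -0.16493213] 8.75
top yellow [290.7 169.1] [281, 159, 21, 21, 343] XY 0.6676 0.0439
scene red [302.7 260.2] [290, 248, 26, 26, 544] XY 0.6676 0.1452
scene red [298.5 284.3] [287, 278, 24, 14, 228] XY 0.7267 0.1496
scene yellow [259.5 250.9] [247, 240, 25, 22, 440] XY 0.6696 0.045
```

{"api": "drive_tool", "payload": {
  "rows": [
    {"dp": [-0.01, 0, 0], "delta_rot": [0, 0, 0], "gripper": -0.05},
    {"dp": [0, 0, 0], "delta_rot": [0, 0, 0], "gripper": -0.05},
    {"dp": [-0.01, 0, 0], "delta_rot": [0, 0, 0], "gripper": -0.05},
    {"dp": [0, 0, 0], "delta_rot": [0, 0, 0], "gripper": -0.05},
    {"dp": [0, 0, 0], "delta_rot": [0, 0, 0], "gripper": -0.05},
    {"dp": [0, 0, 0], "delta_rot": [0, 0, 0], "gripper": -0.05},
    {"dp": [0, 0, 0], "delta_rot": [0, 0, 0], "gripper": -0.05},
    {"dp": [0, 0, 0], "delta_rot": [0, 0, 0], "gripper": -0.05}
  ]
}}

```text
time_s: 9.9
eef_pos: [0.6424, 0.0745, 0.0193]
tool_rot: [0.177, 3.136, 0.0]
force: [-1.0, 1.6, -0.5]
finger_gap: 0.0402
grip_force: 0.7
```

```bash
python3 m.py | grep -v green
```

```text
TCP X,Y 0.6298780935910937 0.14665717654345925 z 0.01930836549618589 F [-0.95501655  1.64364754 -0.51574844] 9.9
top yellow [290.7 169.1] [281, 159, 21, 21, 343] XY 0.6676 0.0439
scene red [302.7 261. ] [290, 249, 26, 26, 544] XY 0.6695 0.1456
scene red [298.6 284.3] [287, 278, 24, 14, 230] XY 0.7266 0.1498
scene yellow [259.4 250.9] [247, 240, 25, 22, 441] XY 0.6697 0.0448
```

{"api": "drive_tool", "payload": {
  "rows": [
    {"dp": [-0.01, 0, 0], "delta_rot": [0, 0, 0], "gripper": -0.05},
    {"dp": [0, 0, 0], "delta_rot": [0, 0, 0], "gripper": -0.05},
    {"dp": [-0.01, 0, 0], "delta_rot": [0, 0, 0], "gripper": -0.05},
    {"dp": [0, 0, 0], "delta_rot": [0, 0, 0], "gripper": -0.05},
    {"dp": [0, 0, 0], "delta_rot": [0, 0, 0], "gripper": -0.05},
    {"dp": [0, 0, 0], "delta_rot": [0, 0, 0], "gripper": -0.05},
    {"dp": [0, 0, 0], "delta_rot": [0, 0, 0], "gripper": -0.05},
    {"dp": [0, 0, 0], "delta_rot": [0, 0, 0], "gripper": -0.05}
  ]
}}

```text
time_s: 11.05
eef_pos: [0.6444, 0.0742, 0.0193]
tool_rot: [0.177, 3.136, -0.0]
force: [-1.8, -0.3, 0.3]
finger_gap: 0.0408
grip_force: 0.7
```

```bash
python3 m.py | grep -v green
```

```text
TCP X,Y 0.6318646767593663 0.14657139757140036 z 0.01932458142985412 F [-1.84057272 -0.27892187  0.33855762] 11.05
top yellow [290.7 169. ] [281, 159, 21, 21, 345] XY 0.6679 0.0439
scene red [302.5 261.7] [290, 249, 26, 26, 549] XY 0.6713 0.1456
scene red [298.6 284.2] [287, 278, 24, 15, 233] XY 0.7264 0.1497
scene yellow [259.5 250.9] [247, 240, 25, 22, 439] XY 0.6696 0.045
```

Still moving freely with no contact; two more millimetres.

{"api": "drive_tool", "payload": {
  "rows": [
    {"dp": [-0.01, 0, 0], "delta_rot": [0, 0, 0], "gripper": -0.05},
    {"dp": [0, 0, 0], "delta_rot": [0, 0, 0], "gripper": -0.05},
    {"dp": [-0.01, 0, 0], "delta_rot": [0, 0, 0], "gripper": -0.05},
    {"dp": [0, 0, 0], "delta_rot": [0, 0, 0], "gripper": -0.05},
    {"dp": [0, 0, 0], "delta_rot": [0, 0, 0], "gripper": -0.05},
    {"dp": [0, 0, 0], "delta_rot": [0, 0, 0], "gripper": -0.05},
    {"dp": [0, 0, 0], "delta_rot": [0, 0, 0], "gripper": -0.05},
    {"dp": [0, 0, 0], "delta_rot": [0, 0, 0], "gripper": -0.05}
  ]
}}

```text
time_s: 12.2
eef_pos: [0.6464, 0.074, 0.0193]
tool_rot: [0.177, 3.136, 0.0]
force: [-2.2, 0.6, -0.4]
finger_gap: 0.0402
grip_force: 0.7
```

```bash
python3 m.py | grep -v green
```

```text
TCP X,Y 0.633858156616287 0.14658813257326303 z 0.01930962377598632 F [-2.18247645  0.604029   -0.44309364] 12.2
top yellow [290.7 169.1] [281, 159, 21, 21, 342] XY 0.6676 0.0439
scene red [302.4 262.6] [289, 250, 27, 26, 552] XY 0.6736 0.1459
scene red [298.5 284.3] [287, 278, 24, 14, 230] XY 0.7267 0.1496
scene yellow [259.5 250.9] [247, 240, 25, 22, 440] XY 0.6696 0.045
```

{"api": "drive_tool", "payload": {
  "rows": [
    {"dp": [-0.01, 0, 0], "delta_rot": [0, 0, 0], "gripper": -0.05},
    {"dp": [0, 0, 0], "delta_rot": [0, 0, 0], "gripper": -0.05},
    {"dp": [-0.01, 0, 0], "delta_rot": [0, 0, 0], "gripper": -0.05},
    {"dp": [0, 0, 0], "delta_rot": [0, 0, 0], "gripper": -0.05},
    {"dp": [0, 0, 0], "delta_rot": [0, 0, 0], "gripper": -0.05},
    {"dp": [0, 0, 0], "delta_rot": [0, 0, 0], "gripper": -0.05},
    {"dp": [0, 0, 0], "delta_rot": [0, 0, 0], "gripper": -0.05},
    {"dp": [0, 0, 0], "delta_rot": [0, 0, 0], "gripper": -0.05}
  ]
}}

```text
time_s: 13.35
eef_pos: [0.6478, 0.0738, 0.0192]
tool_rot: [-0.177, -3.136, -0.0]
force: [-4.6, -0.2, 3.3]
finger_gap: 0.0405
grip_force: 2.4
```

```bash
python3 m.py pics/f.png| grep -v green
```

```text
TCP X,Y 0.6353522685042108 0.14658206074092436 z 0.0192005642990549 F [-4.55153346 -0.1607172   3.32932566] 13.35
top yellow [290.7 169. ] [281, 159, 21, 21, 344] XY 0.6679 0.0439
scene red [302.2 263.1] [289, 250, 27, 27, 554] XY 0.6749 0.1457
scene red [298.6 284.2] [287, 278, 24, 14, 228] XY 0.7264 0.1497
scene yellow [259.5 251. ] [247, 240, 25, 22, 440] XY 0.6698 0.0451
```

View pics/f.png

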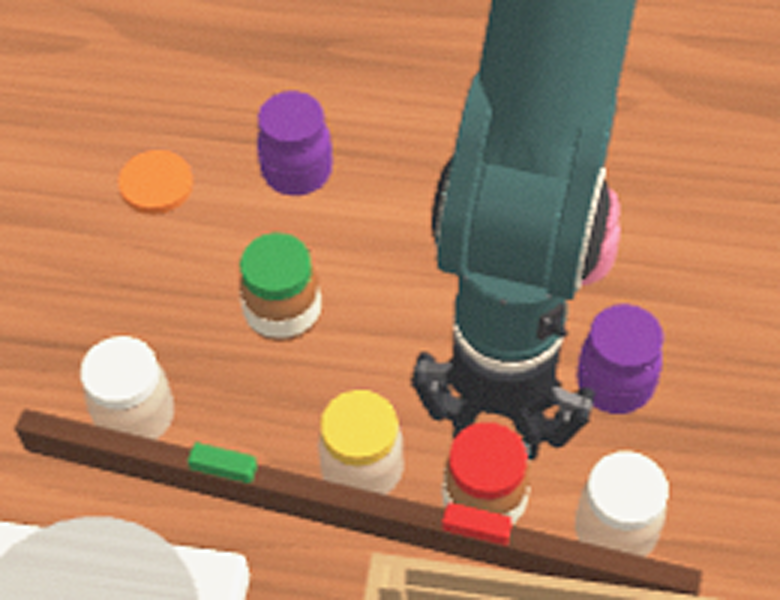

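The red jar stands against the rail under its tag, at about (487,465) in the crop. The force rose to 4.6 N as the jar stopped. Now I'll retreat and go to green.

{"api": "drive_tool", "payload": {
  "rows": [
    {"dp": [0.1, 0, 0], "delta_rot": [0, 0, 0], "gripper": -0.05},
    {"dp": [0.3, 0, 0], "delta_rot": [0, 0, 0], "gripper": -0.05},
    {"dp": [0, 0, -0.4], "delta_rot": [0, 0, 0], "gripper": -0.05},
    {"dp": [0, 0, -0.5], "delta_rot": [0, 0, 0], "gripper": -0.05},
    {"dp": [0, 0, -0.3], "delta_rot": [0, 0, 0], "gripper": -0.05},
    {"dp": [0.22, -0.42, 0], "delta_rot": [0, 0, 0], "gripper": -0.05},
    {"dp": [0.22, -0.42, 0], "delta_rot": [0, 0, 0], "gripper": -0.05},
    {"dp": [0.22, -0.42, 0], "delta_rot": [0, 0, 0], "gripper": -0.05}
  ]
}}

```text
time_s: 14.5
eef_pos: [0.5288, -0.0408, 0.1399]
tool_rot: [0.177, 3.133, -0.0]
force: [0.7, -0.6, 0.2]
finger_gap: 0.0407
grip_force: 0.0
```

{"api": "drive_tool", "payload": {
  "rows": [
    {"dp": [0.22, -0.42, 0], "delta_rot": [0, 0, 0], "gripper": -0.05},
    {"dp": [0.22, -0.42, 0], "delta_rot": [0, 0, 0], "gripper": -0.05},
    {"dp": [0, 0, 0], "delta_rot": [0, 0, 0], "gripper": -0.05},
    {"dp": [0, 0, 0], "delta_rot": [0, 0, 0], "gripper": -0.05},
    {"dp": [0, 0, 0], "delta_rot": [0, 0, 0], "gripper": -0.05},
    {"dp": [0, 0, 0], "delta_rot": [0, 0, 0], "gripper": -0.05},
    {"dp": [0, 0, 0], "delta_rot": [0, 0, 0], "gripper": -0.05},
    {"dp": [0, 0, 0], "delta_rot": [0, 0, 0], "gripper": -0.05}
  ]
}}

```text
time_s: 15.5
eef_pos: [0.4757, -0.1178, 0.1392]
tool_rot: [-0.176, -3.137, 0.0]
force: [0.4, 0.1, 0.1]
finger_gap: 0.0408
grip_force: 0.0
```

```bash
python3 m.py
```

```text
TCP X,Y 0.48593246189026806 -0.06326933186769053 z 0.13920178324920857 F [0.42064083 0.11822354 0.07105047] 15.5
top red [254.9 160.2] [244, 146, 22, 29, 508] XY 0.6802 0.1451
top green [326.5 158.9] [319, 156, 16, 7, 78] XY 0.708 -0.0508
top yellow [290.7 169.1] [281, 159, 21, 21, 342] XY 0.6676 0.0439
scene red [302.3 263.1] [289, 250, 27, 27, 560] XY 0.6748 0.146
scene red [298.5 284.2] [287, 278, 24, 14, 228] XY 0.7264 0.1495
scene yellow [259.5 250.9] [247, 240, 25, 22, 437] XY 0.6696 0.045
```

{"api": "drive_tool", "payload": {
  "rows": [
    {"dp": [0.05, 0, 0.2], "delta_rot": [0, 0, 0], "gripper": -0.05},
    {"dp": [0, 0, 0.4], "delta_rot": [0, 0, 0], "gripper": -0.05},
    {"dp": [0, 0, 0.4], "delta_rot": [0, 0, 0], "gripper": -0.05},
    {"dp": [0, 0, 0.2], "delta_rot": [0, 0, 0], "gripper": -0.05},
    {"dp": [0, 0, 0], "delta_rot": [0, 0, 0], "gripper": -0.05},
    {"dp": [-0.08, 0, 0], "delta_rot": [0, 0, 0], "gripper": -0.05},
    {"dp": [-0.08, 0, 0], "delta_rot": [0, 0, 0], "gripper": -0.05},
    {"dp": [-0.04, 0, 0], "delta_rot": [0, 0, 0], "gripper": -0.05}
  ]
}}

```text
time_s: 16.65
eef_pos: [0.4921, -0.1197, 0.0202]
tool_rot: [0.176, 3.134, -0.0]
force: [0.8, -0.2, -0.6]
finger_gap: 0.0407
grip_force: 0.0
```

{"api": "drive_tool", "payload": {
  "rows": [
    {"dp": [-0.04, 0, 0], "delta_rot": [0, 0, 0], "gripper": -0.05},
    {"dp": [-0.05, 0, 0], "delta_rot": [0, 0, 0], "gripper": -0.05},
    {"dp": [-0.06, 0.01, 0], "delta_rot": [0, 0, 0], "gripper": -0.05},
    {"dp": [-0.07, 0.01, 0], "delta_rot": [0, 0, 0], "gripper": -0.05},
    {"dp": [-0.08, 0.01, 0], "delta_rot": [0, 0, 0], "gripper": -0.05},
    {"dp": [-0.08, 0.01, 0], "delta_rot": [0, 0, 0], "gripper": -0.05},
    {"dp": [-0.08, 0.01, 0], "delta_rot": [0, 0, 0], "gripper": -0.05},
    {"dp": [-0.08, 0.01, 0], "delta_rot": [0, 0, 0], "gripper": -0.05}
  ]
}}

```text
time_s: 17.65
eef_pos: [0.5454, -0.1198, 0.0192]
tool_rot: [0.177, 3.137, -0.0]
force: [-2.6, -0.5, 0.0]
finger_gap: 0.0404
grip_force: 1.4
```

```bash
python3 m.py pics/g.png
```

```text
TCP X,Y 0.5554495182411431 -0.057365430984479625 z 0.019229660639497086 F [-2.55199062 -0.52314029  0.02756793] 17.65
top red [254.9 160.2] [244, 146, 22, 29, 508] XY 0.6802 0.1451
top green [326.5 158.9] [319, 156, 16, 7, 78] XY 0.708 -0.0508
top yellow [290.7 169. ] [281, 159, 21, 21, 345] XY 0.6679 0.0439
scene red [302.3 263.1] [289, 250, 27, 27, 561] XY 0.6748 0.146
scene red [298.6 284.2] [287, 278, 24, 14, 229] XY 0.7264 0.1497
scene yellow [259.5 250.9] [247, 240, 25, 22, 439] XY 0.6696 0.045
```

View pics/g.png

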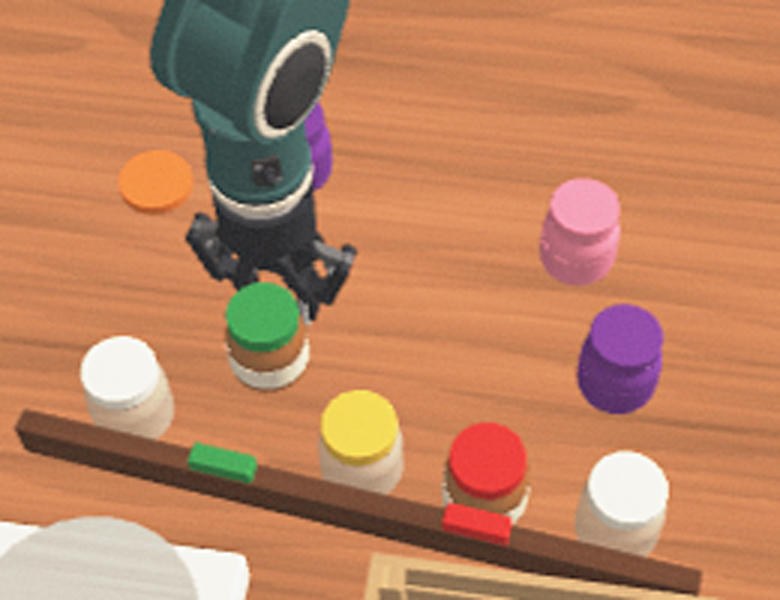

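The green jar is cradled at about (263,320) in the crop. The red jar stays in place and the empties are unmoved.

{"api": "drive_tool", "payload": {
  "rows": [
    {"dp": [-0.08, 0.01, 0], "delta_rot": [0, 0, 0], "gripper": -0.05},
    {"dp": [-0.08, 0.01, 0], "delta_rot": [0, 0, 0], "gripper": -0.05},
    {"dp": [-0.08, 0.01, 0], "delta_rot": [0, 0, 0], "gripper": -0.05},
    {"dp": [-0.08, 0, 0], "delta_rot": [0, 0, 0], "gripper": -0.05},
    {"dp": [-0.08, 0, 0], "delta_rot": [0, 0, 0], "gripper": -0.05},
    {"dp": [-0.08, 0, 0], "delta_rot": [0, 0, 0], "gripper": -0.05},
    {"dp": [-0.08, 0, 0], "delta_rot": [0, 0, 0], "gripper": -0.05},
    {"dp": [-0.08, 0, 0], "delta_rot": [0, 0, 0], "gripper": -0.05}
  ]
}}

```text
time_s: 18.8
eef_pos: [0.6092, -0.1241, 0.0193]
tool_rot: [-0.177, -3.137, 0.0]
force: [-5.0, -0.2, 2.2]
finger_gap: 0.0405
grip_force: 2.1
```

{"api": "drive_tool", "payload": {
  "rows": [
    {"dp": [-0.04, 0, 0], "delta_rot": [0, 0, 0], "gripper": -0.05},
    {"dp": [-0.03, 0, 0], "delta_rot": [0, 0, 0], "gripper": -0.05},
    {"dp": [-0.02, 0, 0], "delta_rot": [0, 0, 0], "gripper": -0.05},
    {"dp": [-0.02, 0, 0], "delta_rot": [0, 0, 0], "gripper": -0.05},
    {"dp": [-0.01, 0, 0], "delta_rot": [0, 0, 0], "gripper": -0.05},
    {"dp": [0, 0, 0], "delta_rot": [0, 0, 0], "gripper": -0.05},
    {"dp": [0, 0, 0], "delta_rot": [0, 0, 0], "gripper": -0.05},
    {"dp": [0, 0, 0], "delta_rot": [0, 0, 0], "gripper": -0.05}
  ]
}}

```text
time_s: 19.8
eef_pos: [0.6208, -0.1254, 0.0193]
tool_rot: [0.177, 3.136, -0.0]
force: [-2.3, 0.4, 0.7]
finger_gap: 0.0408
grip_force: 1.6
```

```bash
sed -i 's/"green":((50,80),)/"green":((48,85),)/;s/,150,80)/,120,60)/' h.py; python3 m.py
```

```text
TCP X,Y 0.6310258120489299 -0.054405012011037965 z 0.01931830464305027 F [-2.32809662  0.44306335  0.66829322] 19.8
top red [254.9 160.2] [244, 146, 22, 29, 509] XY 0.6802 0.1451
top yellow [290.6 169.1] [281, 159, 21, 21, 350] XY 0.6676 0.0442
scene red [302.3 263.1] [289, 250, 27, 27, 561] XY 0.6748 0.146
scene red [298.5 284.6] [286, 277, 25, 17, 254] XY 0.7274 0.1497
scene green [218.2 241.8] [206, 230, 25, 24, 462] XY 0.6711 -0.0531
scene green [213.7 263.8] [203, 258, 22, 13, 178] XY 0.7266 -0.0449
scene yellow [259.6 250.9] [247, 240, 26, 22, 445] XY 0.6695 0.0452
```

Four millimetres left, by the red jar's contact reading.

{"api": "drive_tool", "payload": {
  "rows": [
    {"dp": [-0.01, 0, 0], "delta_rot": [0, 0, 0], "gripper": -0.05},
    {"dp": [0, 0, 0], "delta_rot": [0, 0, 0], "gripper": -0.05},
    {"dp": [-0.01, 0, 0], "delta_rot": [0, 0, 0], "gripper": -0.05},
    {"dp": [0, 0, 0], "delta_rot": [0, 0, 0], "gripper": -0.05},
    {"dp": [-0.01, 0, 0], "delta_rot": [0, 0, 0], "gripper": -0.05},
    {"dp": [0, 0, 0], "delta_rot": [0, 0, 0], "gripper": -0.05},
    {"dp": [0, 0, 0], "delta_rot": [0, 0, 0], "gripper": -0.05},
    {"dp": [0, 0, 0], "delta_rot": [0, 0, 0], "gripper": -0.05}
  ]
}}

```text
time_s: 20.95
eef_pos: [0.6238, -0.1257, 0.0193]
tool_rot: [0.177, 3.136, -0.0]
force: [-2.9, 0.6, 1.0]
finger_gap: 0.0405
grip_force: 1.8
```

{"api": "drive_tool", "payload": {
  "rows": [
    {"dp": [-0.01, 0, 0], "delta_rot": [0, 0, 0], "gripper": -0.05},
    {"dp": [0, 0, 0], "delta_rot": [0, 0, 0], "gripper": -0.05},
    {"dp": [0, 0, 0], "delta_rot": [0, 0, 0], "gripper": -0.05},
    {"dp": [0, 0, 0], "delta_rot": [0, 0, 0], "gripper": -0.05},
    {"dp": [0, 0, 0], "delta_rot": [0, 0, 0], "gripper": -0.05},
    {"dp": [0, 0, 0], "delta_rot": [0, 0, 0], "gripper": -0.05},
    {"dp": [0, 0, 0], "delta_rot": [0, 0, 0], "gripper": -0.05},
    {"dp": [0, 0, 0], "delta_rot": [0, 0, 0], "gripper": -0.05}
  ]
}}

```text
time_s: 21.95
eef_pos: [0.6247, -0.1258, 0.0193]
tool_rot: [0.177, 3.137, 0.0]
force: [-3.0, 0.7, 2.2]
finger_gap: 0.0405
grip_force: 2.0
```

```bash
python3 m.py
```

```text
TCP X,Y 0.6348755595165195 -0.05440944334434768 z 0.019310143699996573 F [-2.96590534  0.72742339  2.1584304 ] 21.95
top red [254.9 160.2] [244, 146, 22, 29, 509] XY 0.6802 0.1451
top yellow [290.6 169.2] [281, 159, 21, 22, 349] XY 0.6673 0.0441
scene red [302.3 263.1] [289, 250, 27, 27, 561] XY 0.6748 0.146
scene red [298.6 284.6] [287, 277, 24, 16, 253] XY 0.7273 0.1499
scene green [217.5 243.3] [206, 232, 24, 24, 465] XY 0.6752 -0.0534
scene green [213.8 263.8] [203, 258, 22, 13, 176] XY 0.7266 -0.0446
scene yellow [259.7 250.9] [247, 240, 26, 22, 445] XY 0.6695 0.0454
```

One last millimetre, then retreat and rise.

{"api": "drive_tool", "payload": {
  "rows": [
    {"dp": [-0.01, 0, 0], "delta_rot": [0, 0, 0], "gripper": -0.05},
    {"dp": [0, 0, 0], "delta_rot": [0, 0, 0], "gripper": -0.05},
    {"dp": [0, 0, 0], "delta_rot": [0, 0, 0], "gripper": -0.05},
    {"dp": [0, 0, 0], "delta_rot": [0, 0, 0], "gripper": -0.05},
    {"dp": [0, 0, 0], "delta_rot": [0, 0, 0], "gripper": -0.05},
    {"dp": [0, 0, 0], "delta_rot": [0, 0, 0], "gripper": -0.05},
    {"dp": [0, 0, 0], "delta_rot": [0, 0, 0], "gripper": -0.05},
    {"dp": [0, 0, 0], "delta_rot": [0, 0, 0], "gripper": -0.05}
  ]
}}

```text
time_s: 23.1
eef_pos: [0.6253, -0.1259, 0.0193]
tool_rot: [-0.177, -3.136, -0.0]
force: [-4.9, 1.1, 3.9]
finger_gap: 0.0406
grip_force: 2.6
```

{"api": "drive_tool", "payload": {
  "rows": [
    {"dp": [0.1, 0, 0], "delta_rot": [0, 0, 0], "gripper": -0.05},
    {"dp": [0.4, 0, 0], "delta_rot": [0, 0, 0], "gripper": -0.05},
    {"dp": [0.4, 0, 0], "delta_rot": [0, 0, 0], "gripper": -0.05},
    {"dp": [0, 0, -0.5], "delta_rot": [0, 0, 0], "gripper": -0.05},
    {"dp": [0, 0, -0.5], "delta_rot": [0, 0, 0], "gripper": -0.05},
    {"dp": [0.5, 0, -0.2], "delta_rot": [0, 0, 0], "gripper": -0.05},
    {"dp": [0.4, 0, 0], "delta_rot": [0, 0, 0], "gripper": -0.05},
    {"dp": [0, 0, 0], "delta_rot": [0, 0, 0], "gripper": -0.05}
  ]
}}

```text
time_s: 24.1
eef_pos: [0.4448, -0.1051, 0.1397]
tool_rot: [0.178, 3.135, 0.003]
force: [0.3, 0.0, 0.4]
finger_gap: 0.041
grip_force: 0.0
```

```bash
python3 m.py pics/k.png
python3 - <<'E'
from h import *
im=bot.grab_frame("top")
cv2.imwrite("pics/l.png",cv2.resize(im[130:290,190:400][:,:,::-1],None,fx=3.7,fy=3.7,interpolation=cv2.INTER_CUBIC))
E
```

```text
TCP X,Y 0.4538385861092778 -0.05421127519416341 z 0.1397148856357494 F [0.25223683 0.02525308 0.39412391] 24.1
top red [254.9 160.2] [244, 146, 22, 29, 508] XY 0.6802 0.1451
top green [326.4 169.1] [317, 155, 20, 29, 450] XY 0.6797 -0.0538
top yellow [290.6 169.1] [281, 159, 21, 21, 348] XY 0.6676 0.0442
scene red [302.3 263.1] [289, 250, 27, 27, 562] XY 0.6748 0.146
scene red [298.4 284.5] [286, 277, 25, 16, 251] XY 0.7272 0.1495
scene green [217.5 243.6] [206, 232, 24, 24, 454] XY 0.6759 -0.0532
scene green [213.7 263.7] [203, 258, 22, 13, 177] XY 0.7264 -0.0449
scene yellow [259.6 250.9] [247, 240, 26, 22, 441] XY 0.6695 0.0452
```

View pics/k.png

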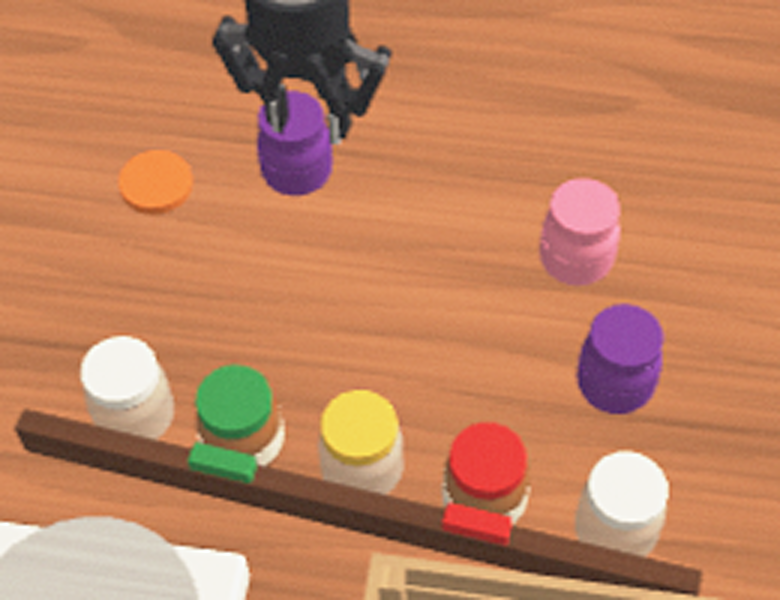

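View pics/l.png

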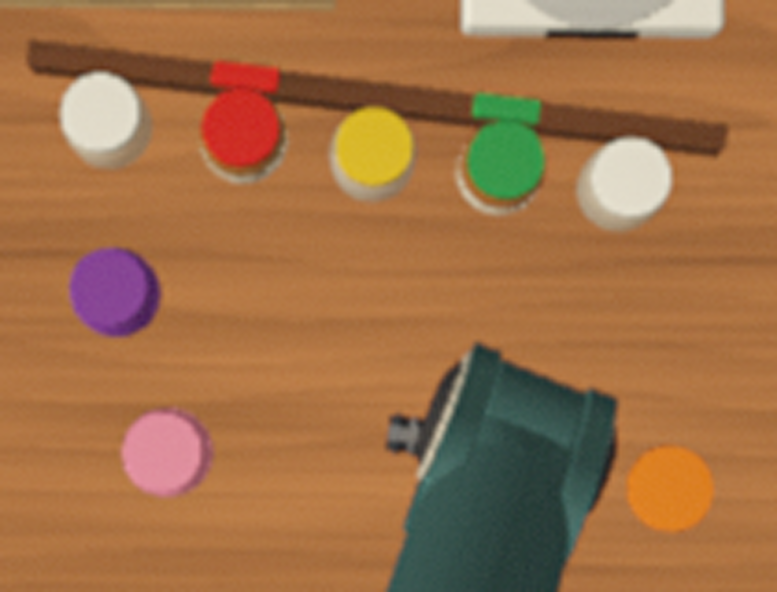

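All five lids lie on one line. In the top crop the lids are at (101,112), red (241,128), yellow (374,146), green (505,160) and (631,177). Both coloured lids sit in front of their own tags, and the gripper is clear of everything.

```bash
python3 -c "from station import bot; print(bot.job_done())"
```

```text
the job is handed in; nothing more can be done
None
```

I slid the red and green jars back against the rail, each centred in front of its own tag; in the last pictures nothing else had moved. I handed the job in at about 24 s, but the hand-in gave no verdict.

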